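Drop the levelling feet into the open accessory case

ROBOT

A 6-joint arm with a two-finger parallel gripper is mounted at the origin on the work surface. World frame = base frame: x ahead of the robot, y to its left, z up, the work surface at z = 0. Lengths are in mm, angles in rad, forces in N, time in s.
With the tool pointing down it reaches from about 350 to 875 mm from the base axis. Payload 4.2 kg.
Tool frame: the origin (TCP) lies midway between the tips of the shut fingers; the grasp point (between the pads) lies 19 mm behind it; z points along the fingers, y is the direction in which the jaws open and shut (so a half turn about z gives the same grasp; the last joint's range is limited). The gripper opens to 85 mm and grips with 20 to 120 N. Pads are 22 mm wide; open, the fingers measure 114 mm over their backs; the gripper's body (76 mm by 85 mm) begins 54 mm behind the grasp point. The pads swing forward as they close: fully open they stand 13 mm farther back than shut.
Start: joints at [-1.006, 0.385, 0.008, 0, -1.194, -0.259], TCP at [188.176, -595.977, 231.312] pointing down, gripper open.
Joint ranges: [-3.14, 3.14], [-1.21, 2.06], [-1.07, 1.41], [-3.16, 2.05], [-2.99, -0.16], [-3.1, 3.1]. Speed limits (rad/s): [2.79, 2.79, 3.14, 3.14, 3.14, 3.14].

INTERFACE

Orientations are given as a unit quaternion [x, y, z, w].
In Python, from bench import arm gives the robot as it stands. The module is installed in compiled form; this text tells all that it offers.
- The arm moves only by the tool drive_tool, never from a script. Its argument "moves" is a list that holds one entry, the list of rows, each a list of 7 numbers: the opening, from 0 (shut) to 1 (fully open), then the shift along the tool's x, y, z in m, then the turn, a rotation vector about the tool's x, y, z in rad. In form: [[[hand, dx, dy, dz, wx, wy, wz], ...]]. A call has 1 to 20 rows; each row shifts and turns the pose as measured when the row begins, along the tool's axes as they then stand; what a row does not reach is not made up. A row lasts 1/10 s, in which the tool goes at most 50 mm and 8.59 degrees, less where a joint would pass 70% of its speed; a pose out of reach is approached as far as the arm can. A call with a gripper value outside its range is refused whole. The fingers move at their own pace and stop on an object; the grip force is fixed at half the most. Time passes only in rows, so rows that do not move let the fingers close. It gives the time, the measured TCP pose, the force and the opening at its end, in the units of the state.
- arm.read_state(): the state, without advancing time (a new reading comes with each control period).
- arm.get_image(name): name is "scene" or "top" or "wrist"; returns (picture, depth): 400x640x3 uint8, red, green, blue; 400x640 float32, mm along the optical axis (not along the pixel's ray), 0 where there is no reading.
- arm.camera_params(name): a dict with "fov_y" (degrees; the focal length in pixels is half the picture's height over the tangent of half this angle, whatever the lens; pixels are square), "cx", "cy" (the principal point, pixels), "world_from_camera" (4x4, takes a point from camera to world coordinates); the wrist camera has in their place "T_tool_cam" (4x4, takes a point from camera to tool coordinates, whose origin is the TCP and whose axes are the flange's). Camera axes: x right, y down, z forward; pixel columns grow to the right and rows downward; lengths in mm; the calibration is good to about 2 mm. A picture is of the moment at which its call begins: read the wrist's pose just before it. camera_params takes no time and is no camera call.
- arm.job_done(): hands the job in, once; it reports no verdict.
The state is a dict: "clock": time; "joints": joint angles; "joint_vel": joint speeds; "joint_efforts": joint torques, N m; "position": TCP position; "ee_rot": TCP orientation; "contact_force": force on the tool from outside, world axes, zero at the start; "wrist_torque": the same for the moment, N m; "gripper_width": finger opening in mm.
Only numpy, scipy, OpenCV 4.12 (cv2) and the standard library are available. Lean on these libraries where they do the work, as an engineer would, in place of code of your own. Each camera call takes 0.05 s, during which the arm holds its last target.

TASK

Pack the three levelling feet: slide the white drop-bottom bin along its rails, feet inside and floor still shut, up against the end stop above the open case (not the lidded one). Then pull the bin's latch so that its floor swings open and all three feet drop into that case; leave the bin at the stop with its floor hanging open, and leave the things lying around where they are.

Things in the scene. Friction and masses are not known exactly. Their poses are not given: they have to be found in the camera images.
- rails: fixed stand of two level steel rails (12 mm, axis 200 mm above the table, at x = -90 and +90 mm of its own frame) along its own y, on four 20 mm square posts 210 mm high at y = -225 and +225 mm. Origin: on the table at the centre of the stand; own +x points away from the robot, +y to the robot's left (stand yaw within 0.32 rad).
- bin (a joint): position of the bin along the rails' own +y (m): 0 in the middle, stops at -0.13 and +0.13, each straight above one of the two cases. It slides with about 4 N of friction and stays where left.
- bin_rim (a point): centre of the bin's open top, 245 mm above the table; its axes are those of the rails. The bin is a white box open at the top, 104 mm square outside, walls 4 mm thick and 75 mm high, its floor 170 mm above the table. Black lugs 26 mm high (centred 200 mm above the table) carry it on the rails. It can be pushed along by any side wall; the space between the rails beside it is free.
- latch_tab (a point): centre of the latch's dark steel tab, 6 mm thick (along x), 36 mm wide (along y), 40 mm high, on the bin's far (+x) side, 70 mm from the bin's centre; upright at rest, its centre 265 mm and its top 285 mm above the table. The latch pivots 50 mm below this point about an axis along the rails.
- latch (a joint): turn of the latch (rad): 0 shut, where a spring holds it; grows as the tab is drawn towards the bin's centre (-x of the rails), stop at 0.35. About 2.5 N at the tab starts it, about 5 N holds it at the stop; past about 0.2 its nose lets go of the floor. It springs back when released.
- floor (a joint): opening angle of the bin's hinged steel floor (rad): 0 shut, 1.5 hanging open. Hinged on the near (-x) side of the bin, it falls open by itself when the latch lets go.
- case: open black case, fixed on the table under one end of the rails, left or right: 164 mm (x) by 130 mm (y) by 55 mm high, walls 4 mm, open at the top. Origin: centre of its underside, axes as the rails.
- shut_case: closed black case of the same size with a lid and a small wire handle (top of it 67 mm above the table), fixed under the other end. Origin: centre of its underside.
- foot0: one of three small levelling feet lying in the bin, a 22 mm square black rubber pad 7 mm thick with an aluminium stem 14 mm across on it, 24 mm high in all, 25 to 50 g. Origin: centre of its base.
- foot1: one of three small levelling feet lying in the bin, a 22 mm square black rubber pad 7 mm thick with an aluminium stem 14 mm across on it, 24 mm high in all, 25 to 50 g. Origin: centre of its base.
- foot2: one of three small levelling feet lying in the bin, a 22 mm square black rubber pad 7 mm thick with an aluminium stem 14 mm across on it, 24 mm high in all, 25 to 50 g. Origin: centre of its base.
- tape: roll of yellow packing tape lying flat on the table beyond the rails, 100 mm across, 48 mm high; leave it alone. Origin: centre of its underside.
- mouse: black computer mouse, 100 by 58 by 32 mm, on the table beyond the rails; leave it alone. Origin: centre of its underside.
- oil: small amber jar, 32 mm across, 60 mm high, on the robot's side of the rails; leave it alone. Origin: centre of its underside.
Mind the look-alikes: they are no part of the job. What is shaped like the case but orange or red is not meant.

How it is judged (in metres and radians):
On the way, in this order (a step that is already met when the one before it is completed fails the run):
1. the bin stands at the stop above the open case, its floor shut (horizontal distance between bin_rim and case below 0.008 m and value of joint floor below 0.1 rad), for 0.2 s.
2. the floor has swung open there (horizontal distance between bin_rim and case below 0.008 m and value of joint floor above 1.2 rad), for 0.1 s.
At the end, for the whole second after the job is handed in: the bin is within 8 mm of the stop above the open case, its floor hangs open (over 1.2 rad), and all three feet lie at rest inside the open case, below its rim (all of step 2 and x of foot0 in the frame of case between -0.08 and 0.08 m and y of foot0 in the frame of case between -0.063 and 0.063 m and z of each of foot0, foot1, foot2 in the frame of case below 0.05 m and linear speed of each of foot0, foot1, foot2 below 0.03 m/s and x of foot1 in the frame of case between -0.08 and 0.08 m and y of foot1 in the frame of case between -0.063 and 0.063 m and x of foot2 in the frame of case between -0.08 and 0.08 m and y of foot2 in the frame of case between -0.063 and 0.063 m); the robot touches nothing.
It fails at once if the floor comes open away from the open case (value of joint floor above 0.2 rad and horizontal distance between bin_rim and case above 0.02 m).
It fails at once if a bystander (tape, mouse or jar) is shifted by more than 20 mm (distance of any of tape, mouse, oil from where it was at the start of the episode above 0.02 m).
It also fails if it takes over 43 s, if anything falls off the work surface, if the arm or the gripper's body presses on something with over 40 N, if the wrist force passes 120 N, or if a joint passes its speed limit or range.

## Working session

There is one attempt and no reset: what is moved stays moved. The work goes in short steps, Python scripts to look and compute and a tool call to move; the robot and the scene stay as the last step left them, time stands still between calls to the robot, and variables do not carry over. Pictures are saved under pics/ and viewed, and the job is handed in when it is done.

Besides the shell and the picture viewer there is one more tool, called as name([rows], argument=value, ...), one row to a line, values as JSON. drive_tool: Moves the arm, as the interface text tells. Its arguments: {"type":"object","properties":{"moves":{"type":"array","items":{"type":"array","items":{"type":"array","items":{"type":"number"}}}}},"required":["moves"]}

```bash
mkdir -p pics; python3 - <<'E'
from bench import arm
import cv2,numpy as np
print(arm.read_state())
for n in ["scene","top"]:
    p,d=arm.get_image(n); np.savez(n+"0.npz",p=p,d=d)
    cv2.imwrite(f"pics/{n}0.png",p[:,:,::-1]); print(n,arm.camera_params(n))
print(arm.camera_params("wrist"))
E
```

```text
{'clock': 0.0, 'joints': array([-1.00638997e+00,  3.85514875e-01,  6.59728554e-03, -5.19370988e-04,
       -1.19401549e+00, -2.58617948e-01]), 'joint_vel': array([ 0.00033503, -0.00021827,  0.00172269, -0.00146534, -0.00068929,
       -0.00096096]), 'joint_efforts': array([-1.50440783e-04, -3.92291987e+01,  1.88409394e+01,  4.18609634e+00,
       -4.53576562e-03, -1.00616253e-05]), 'position': array([ 187.99899025, -595.41821271,  230.23256835]), 'ee_rot': array([-1.52204430e-01,  9.88348426e-01,  1.07573138e-03, -2.06128829e-04]), 'contact_force': array([ 0.50908004, -1.12546417, -0.04964165]), 'wrist_torque': array([-0.02582083, -0.01207334,  0.000787  ]), 'gripper_width': 85.31219562010625}
scene {'fov_y': 45.78973066822359, 'cx': 316.3001293041752, 'cy': 198.97038241829844, 'world_from_camera': array([[ 3.10604903e-01,  7.61856761e-01, -5.68417865e-01,
         1.26629652e+03],
       [ 9.50526688e-01, -2.45889585e-01,  1.89835003e-01,
        -3.05458185e+02],
       [ 4.85904747e-03, -5.99260033e-01, -8.00539694e-01,
         1.12096245e+03],
       [ 0.00000000e+00,  0.0000000
[... 233 characters left out ...]
70e+02],
       [-9.99996757e-01,  1.03555272e-03, -2.32658202e-03,
        -8.12915834e+01],
       [ 2.23181732e-03, -8.36401889e-02, -9.96493521e-01,
         1.10753292e+03],
       [ 0.00000000e+00,  0.00000000e+00,  0.00000000e+00,
         1.00000000e+00]])}
{'fov_y': 62.19193332973292, 'cx': 320.7616508971589, 'cy': 196.1893621040947, 'T_tool_cam': array([[ 7.48649436e-05, -9.49606335e-01, -3.13445054e-01,
         8.12488614e+01],
       [ 9.99999577e-01,  3.58505226e-04, -8.47274244e-04,
        -1.12628183e+00],
       [ 9.16948680e-04, -3.13444858e-01,  9.49605960e-01,
        -1.40934031e+02],
       [ 0.00000000e+00,  0.00000000e+00,  0.00000000e+00,
         1.00000000e+00]])}
```

View pics/scene0.png

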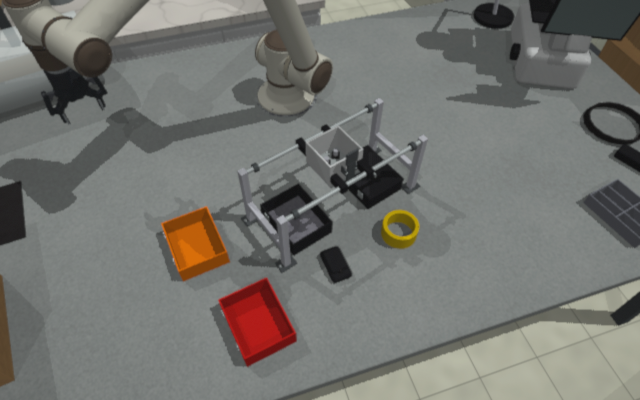

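View pics/top0.png

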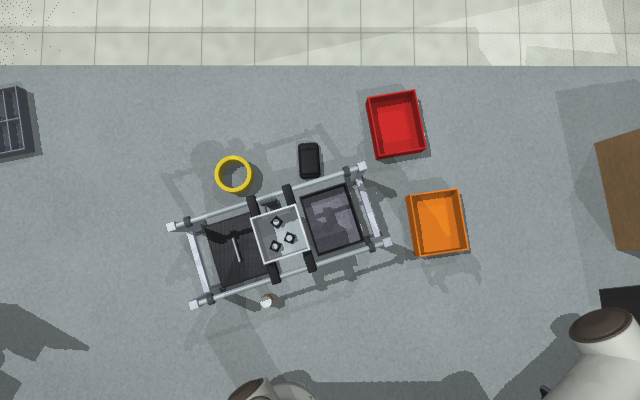

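The top view shows the open case at right (333,218), i.e. on the robot's right (-y). The bin is at (280,235) with three feet in it. The lidded case is at left (235,250), the tape at (233,174), the mouse at (309,160) and the jar at (266,300).

```bash
cat > h.py <<'E'
import numpy as np,cv2
from bench import arm
def ray(n,u,v,z):
    c=arm.camera_params(n); f=200/np.tan(np.radians(c["fov_y"]/2)); T=c["world_from_camera"]
    d=T[:3,:3]@np.array([(u-c["cx"])/f,(v-c["cy"])/f,1]); o=T[:3,3]
    return o+d*(z-o[2])/d[2]
def pts(n,d):
    c=arm.camera_params(n); f=200/np.tan(np.radians(c["fov_y"]/2)); T=c["world_from_camera"]
    v,u=np.mgrid[:400,:640]
    P=np.stack([(u-c["cx"])/f*d,(v-c["cy"])/f*d,d],-1)
    return P@T[:3,:3].T+T[:3,3]
E
python3 - <<'E'
from h import *
z=np.load("top0.npz"); p,d=z['p'],z['d']
W=pts("top",d)
cv2.imwrite("pics/topc.png",cv2.resize(p[150:320,150:410,::-1],None,fx=3,fy=3,interpolation=cv2.INTER_CUBIC))
roi=np.zeros((400,640),bool); roi[150:320,150:410]=1
m=roi&(d>0)&(abs(W[...,2]-245)<10)
bright=p.min(2)>120
print(m.sum(),(m&bright).sum())
print(cv2.minAreaRect(W[m&bright][:,:2].astype(np.float32)), cv2.boxPoints(cv2.minAreaRect(np.argwhere(m&bright)[:,::-1].astype(np.float32))))
m2=roi&(d>0)&(abs(W[...,2]-210)<4)
n,l,s,c=cv2.connectedComponentsWithStats(m2.astype(np.uint8))
for i in range(1,n):
    if s[i,4]>15: print(s[i],c[i],W[l==i].mean(0), ray("top",*c[i],210))
m3=roi&(W[...,2]>255)&(d>0)
n,l,s,c=cv2.connectedComponentsWithStats(m3.astype(np.uint8))
for i in range(1,n):
    if s[i,4]>3: print('tab',s[i],c[i],W[l==i].mean(0),W[l==i][:,2].max())
E
```

```text
414 385
((497.6305847167969, -3.3397445678710938), (103.84722137451172, 104.41069030761719), 17.637296676635742) [[248.60957 217.59697]
 [295.3199  202.84633]
 [309.97986 249.26952]
 [263.26953 264.02014]]
[356 161  12  10  78] [361.6025641  165.62820513] [ 649.70250414 -185.25710675  209.40707414] [ 649.60017757 -185.18912294  210.        ]
[341 166  10  10  52] [346.15384615 170.5       ] [ 638.61468057 -150.26235404  209.43643577] [ 638.52702528 -150.2194674   210.        ]
[280 184  16  22 172] [288.08139535 194.22674419] [584.77788823 -19.62122224 211.61143143] [584.90889259 -19.51618844 210.        ]
[246 195  15  22 172] [252.53488372 205.40116279] [559.78933226  59.66342404 211.50895323] [559.87229001  59.89952077 210.        ]
[183 216   8  10  49] [186.3877551  221.14285714] [524.86542203 206.95472779 209.85046449] [524.8582966  206.90788408 210.        ]
[166 221  12  11  84] [171.07142857 226.14285714] [513.79147507 240.98948623 209.20361989] [513.77501423 240.70775996 210.        ]
[376 237  17  10  83] [386.31325301 241.78313253] [ 478.49790281 -238.46862392  209.06941087] [ 478.51901293 -238.3109941   210.        ]
[368 242   9  10  55] [371.56363636 246.50909091] [ 468.1020969  -205.48802678  209.2737525 ] [ 468.12552363 -205.386155    210.        ]
[302 250  15  23 183] [309.17486339 261.21311475] [436.11346435 -66.90441924 211.66571932] [435.97885268 -66.88325354 210.        ]
[266 261  15  24 183] [273.06557377 272.54098361] [411.48190156  12.65638056 211.4474285 ] [411.32275255  12.80480821 210.        ]
[206 294   8  11  55] [209.18181818 299.03636364] [353.97233014 152.66895856 209.39069733] [354.06546891 152.51024818 210.        ]
[188 299  17  11  91] [193.94505495 303.97802198] [343.30539258 185.95051461 209.02174339] [343.47115223 185.66538446 210.        ]
tab [260 198  18   8  74] [268.2972973  201.35135135] [563.59922945  16.56385222 278.80141822] 287.05049408250727
```

View pics/topc.png

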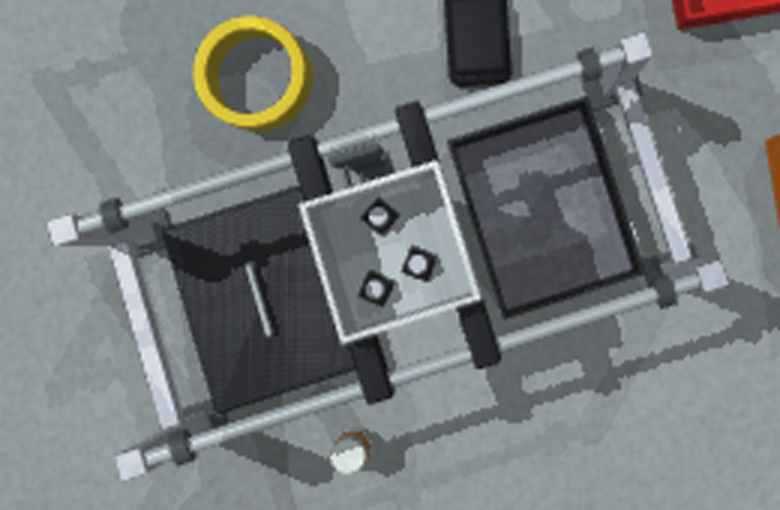

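Stand centre is ≈ (496.3, 0.8) with yaw ≈ 0.3085, and the bin is at q ≈ -4.5 mm. The tool is already aligned with the rails: tool x = -rails x, tool y = +rails y. I'll go up, then over to the bin's +y side with the fingers shut.

drive_tool([
  [[0, 0, 0, -0.05, 0, 0, 0], [0, 0, 0, -0.05, 0, 0, 0], [0, -0.025, 0.03, -0.015, 0, 0, 0], [0, -0.03, 0.034, 0, 0, 0, 0], [0, -0.03, 0.034, 0, 0, 0, 0], [0, -0.03, 0.034, 0, 0, 0, 0], [0, -0.03, 0.034, 0, 0, 0, 0], [0, -0.03, 0.034, 0, 0, 0, 0], [0, -0.03, 0.034, 0, 0, 0, 0], [0, -0.03, 0.034, 0, 0, 0, 0], [0, -0.03, 0.034, 0, 0, 0, 0], [0, -0.03, 0.034, 0, 0, 0, 0], [0, -0.03, 0.034, 0, 0, 0, 0], [0, -0.03, 0.034, 0, 0, 0, 0], [0, -0.03, 0.034, 0, 0, 0, 0], [0, -0.03, 0.034, 0, 0, 0, 0]],
])

```text
clock: 1.7
position: [447.1, -2.0, 347.5]
ee_rot: [-0.147, 0.989, 0.009, -0.002]
contact_force: [1.7, -0.6, -0.3]
gripper_width: -0.1
```

```bash
cat >> h.py <<'E'
C=np.array([496.3,.8]); YAW=.3085
ex=np.array([np.cos(YAW),np.sin(YAW)]); ey=np.array([-ex[1],ex[0]])
def st():
    from scipy.spatial.transform import Rotation as R
    s=arm.read_state(); r=s['position'][:2]-C
    print('t',round(s['clock'],2),'rails',(r@ex).round(1),(r@ey).round(1),s['position'][2].round(1),'F',s['contact_force'].round(1),'w',round(s['gripper_width'],1))
    M=R.from_quat(s['ee_rot']).as_matrix(); print('toolx',(ex@M[:2,0]).round(3),(ey@M[:2,0]).round(3),'z',M[:,2].round(3))
E
python3 -c "
from h import *;st()"
```

```text
t 1.7 rails -47.8 12.3 347.5 F [ 1.7 -0.6 -0.3] w -0.1
toolx -1.0 0.014 z [-0.006  0.017 -1.   ]
```

drive_tool([
  [[0, -0.02, 0.03, 0, 0, 0, 0], [0, -0.02, 0.03, 0, 0, 0, 0], [0, -0.01, 0.015, 0, 0, 0, 0], [0, 0, 0, 0, 0, 0, 0]],
])

```text
clock: 2.1
position: [474.0, 93.1, 346.1]
ee_rot: [-0.15, 0.989, 0.009, -0.004]
contact_force: [-1.1, -1.0, 0.1]
gripper_width: -0.3
```

```bash
python3 -c "
from h import *;st()
p,d=arm.get_image('top');cv2.imwrite('pics/top1.png',p[:,:,::-1])
p,d=arm.get_image('scene');cv2.imwrite('pics/s1.png',cv2.resize(p[60:300,150:470,::-1],None,fx=2.4,fy=2.4))"
```

```text
t 2.1 rails 6.8 94.7 346.1 F [-1.1 -1.   0.1] w -0.3
toolx -1.0 0.007 z [-0.011  0.016 -1.   ]
```

View pics/s1.png

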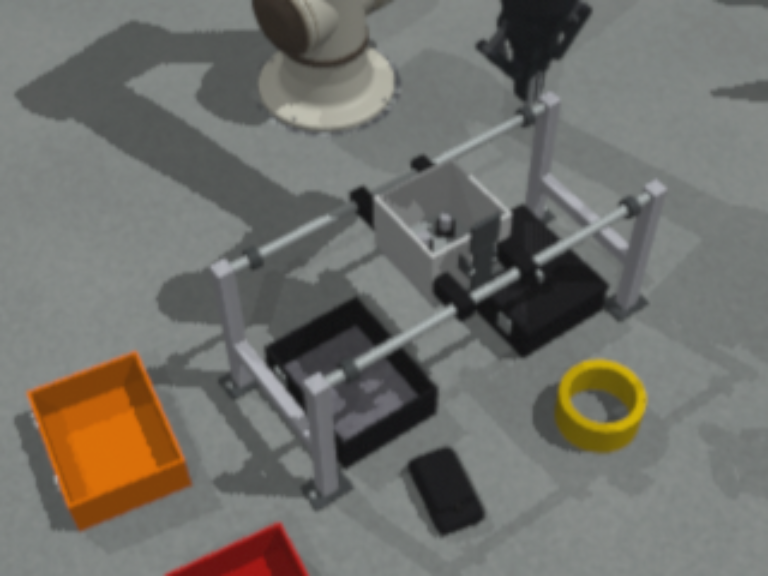

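The scene shows the shut fingers (about (540,80) in the crop) clear of the bin on its +y side. Descending between the rails.

drive_tool([
  [[0, 0.006, 0, 0.03, 0, 0, 0], [0, 0, 0, 0.03, 0, 0, 0], [0, 0, 0, 0.03, 0, 0, 0], [0, 0, 0, 0.03, 0, 0, 0], [0, 0, 0, 0.02, 0, 0, 0], [0, 0, 0, 0, 0, 0, 0]],
])

```text
clock: 2.8
position: [464.8, 85.0, 204.2]
ee_rot: [-0.145, 0.989, 0.009, -0.002]
contact_force: [-0.8, -0.1, -0.0]
gripper_width: 0.5
```

```bash
python3 -c "
from h import *;st()"
```

```text
t 2.8 rails -4.5 89.8 204.2 F [-0.8 -0.1 -0. ] w 0.5
toolx -1.0 0.017 z [-0.006  0.018 -1.   ]
```

drive_tool([
  [[0, 0, -0.01, 0, 0, 0, 0], [0, 0, -0.01, 0, 0, 0, 0], [0, 0, -0.01, 0, 0, 0, 0], [0, 0, -0.01, 0, 0, 0, 0], [0, 0, -0.01, 0, 0, 0, 0], [0, 0, -0.01, 0, 0, 0, 0], [0, 0, -0.01, 0, 0, 0, 0], [0, 0, -0.01, 0, 0, 0, 0], [0, 0, -0.01, 0, 0, 0, 0], [0, 0, -0.01, 0, 0, 0, 0]],
])

```text
clock: 3.8
position: [497.7, -13.9, 208.0]
ee_rot: [-0.143, 0.99, 0.017, 0.006]
contact_force: [0.6, 4.7, -1.3]
gripper_width: 0.1
```

```bash
python3 -c "
from h import *;st()"
```

```text
t 3.8 rails -3.2 -14.4 208.0 F [ 0.6  4.7 -1.3] w 0.1
toolx -1.0 0.021 z [ 0.007  0.036 -0.999]
```

The bin is moving with about 4.7 N on the tool, and there are about 50 mm to go.

drive_tool([
  [[0, 0, -0.01, 0.001, 0, 0, 0], [0, 0, -0.01, 0.001, 0, 0, 0], [0, 0, -0.01, 0.001, 0, 0, 0], [0, 0, -0.008, 0.001, 0, 0, 0], [0, 0, -0.005, 0, 0, 0, 0]],
])

```text
clock: 4.3
position: [512.1, -57.9, 208.0]
ee_rot: [-0.142, 0.99, 0.019, 0.01]
contact_force: [-0.7, 4.5, -1.8]
gripper_width: -0.5
```

```bash
python3 -c "
from h import *;st()"
```

```text
t 4.3 rails -2.7 -60.7 208.0 F [-0.7  4.5 -1.8] w -0.5
toolx -0.999 0.023 z [ 0.015  0.041 -0.999]
```

drive_tool([
  [[0, 0, -0.004, 0, 0, 0, 0], [0, 0, -0.004, 0, 0, 0, 0], [0, 0, -0.004, 0, 0, 0, 0]],
])

```text
clock: 4.6
position: [512.5, -58.5, 208.3]
ee_rot: [-0.142, 0.989, 0.031, 0.01]
contact_force: [-7.5, 21.4, 6.8]
gripper_width: -0.0
```

```bash
python3 -c "
from h import *;st()"
```

```text
t 4.6 rails -2.6 -61.4 208.3 F [-7.5 21.4  6.8] w -0.0
toolx -0.999 0.025 z [ 0.01   0.064 -0.998]
```

The force rose to about 21 N with no further travel, so the bin is against the stop. I'll back off and measure it.

drive_tool([
  [[0, 0, 0.01, 0, 0, 0, 0], [0, 0, 0.015, 0, 0, 0, 0], [0, 0, 0.01, -0.03, 0, 0, 0], [0, 0, 0, -0.045, 0, 0, 0], [0, 0, 0, -0.045, 0, 0, 0], [0, 0, 0, -0.02, 0, 0, 0], [0, 0, 0, 0, 0, 0, 0]],
])

```text
clock: 5.3
position: [500.8, -36.4, 354.8]
ee_rot: [-0.142, 0.99, 0.027, 0.009]
contact_force: [0.9, 0.8, 0.3]
gripper_width: -0.0
```

```bash
python3 - <<'E'
from h import *
st()
p,d=arm.get_image('top');cv2.imwrite('pics/top2.png',cv2.resize(p[120:320,150:410,::-1],None,fx=3,fy=3))
W=pts('top',d); r=W[...,:2]-C; rx,ry=r@ex,r@ey
m=(d>0)&(abs(W[...,2]-245)<10)&(abs(rx)<70)&(ry>-200)&(ry<-60)&(p.min(2)>110)
b=cv2.minAreaRect(np.stack([rx[m],ry[m]],1).astype(np.float32));print(m.sum(),b)
m=(d>0)&(W[...,2]>255)&(W[...,2]<295)&(abs(rx-70)<15)&(ry<-90)&(ry>-170)
print('tab',m.sum(),rx[m].mean() if m.any() else 0,ry[m].mean() if m.any() else 0)
m=(d>0)&(abs(W[...,2]-211.5)<4)&(abs(abs(rx)-78)<30)&(ry<-70)&(ry>-190)&(p.max(2)<70)
n,l,s,c=cv2.connectedComponentsWithStats(m.astype(np.uint8))
for i in range(1,n):
  if s[i,4]>30: print(s[i,4],rx[l==i].mean(),ry[l==i].mean())
E
```

```text
t 5.3 rails -7.0 -36.9 354.8 F [0.9 0.8 0.3] w -0.0
toolx -0.999 0.025 z [ 0.01   0.057 -0.998]
261 ((0.2753868103027344, -138.23899841308594), (104.00616455078125, 86.77275848388672), 0.7129060626029968)
tab 74 69.09431818670606 -128.76121255143312
174 77.97936102760802 -171.7239660829782
154 80.02481628058925 -88.17958266980472
216 -79.40669845389333 -173.10629175254238
91 -88.29186248019616 -88.73196371008103
```

View pics/top2.png

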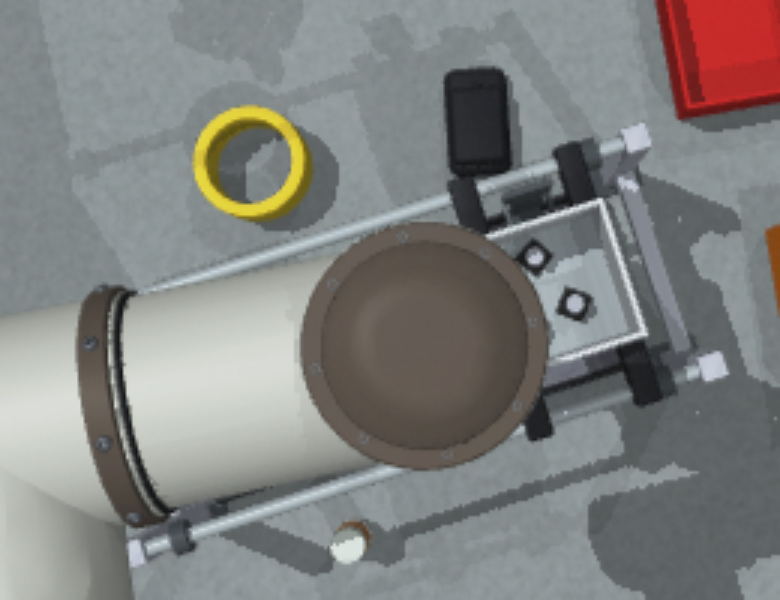

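The top view shows the bin at the right-hand stop: tab y is -128.8 and lug mean -130 mm in the rails frame. Two feet are visible in it, and the wrist hides the third. Next I move above the far side of the tab, levelling the tool on the way.

drive_tool([
  [[0, -0.02, -0.016, 0, 0.052, 0.026, 0], [0, -0.02, -0.016, 0, 0, 0, 0], [0, -0.02, -0.016, 0, 0, 0, 0], [0, -0.02, -0.016, 0, 0, 0, 0], [0, -0.02, -0.016, 0, 0, 0, 0], [0, -0.015, -0.013, 0, 0, 0, 0], [0, 0, 0, 0, 0, 0, 0]],
])

```text
clock: 6.05
position: [637.3, -97.9, 337.3]
ee_rot: [-0.141, 0.99, -0.001, -0.013]
contact_force: [-0.9, -0.2, -1.5]
gripper_width: -0.2
```

```bash
python3 -c "
from h import *;st()"
```

```text
t 6.05 rails 104.4 -136.8 337.3 F [-0.9 -0.2 -1.5] w -0.2
toolx -0.999 0.025 z [-0.025 -0.006 -1.   ]
```

drive_tool([
  [[0, -0.003, 0.006, 0.02, 0, 0, 0], [0, 0, 0, 0.02, 0, 0, 0], [0, 0, 0, 0.02, 0, 0, 0], [0, 0, 0, 0.016, 0, 0, 0], [0, 0, 0, 0, 0, 0, 0]],
])

```text
clock: 6.55
position: [631.2, -92.3, 249.7]
ee_rot: [-0.14, 0.99, -0.0, -0.021]
contact_force: [0.4, 0.7, 0.3]
gripper_width: -0.3
```

```bash
python3 - <<'E'
from h import *
st()
p,d=arm.get_image('scene');cv2.imwrite('pics/s2.png',cv2.resize(p[120:290,200:450,::-1],None,fx=3,fy=3))
E
```

```text
t 6.55 rails 100.2 -129.7 249.7 F [0.4 0.7 0.3] w -0.3
toolx -0.999 0.027 z [-0.041 -0.007 -0.999]
```

View pics/s2.png

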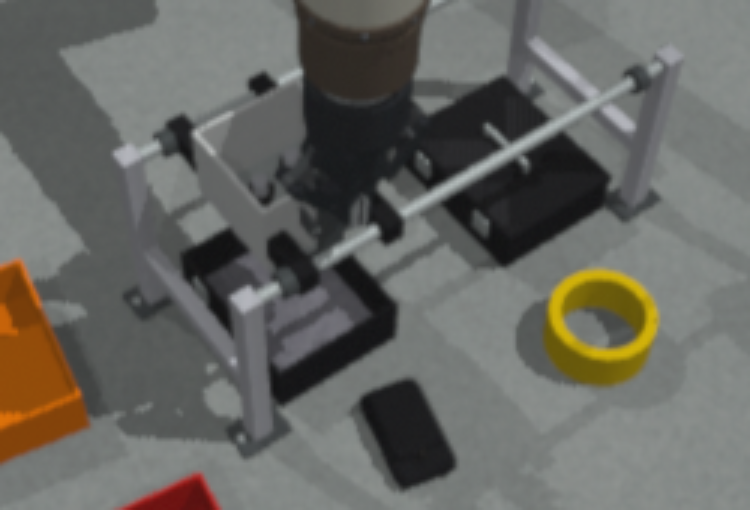

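The fingers are behind the tab, between the far lugs. I'll raise slightly to z ≈ 259 and pull toward -x.

drive_tool([
  [[0, 0, 0, -0.009, 0, 0, 0], [0, 0.006, 0, 0, 0, 0, 0], [0, 0.006, 0, 0, 0, 0, 0], [0, 0.005, 0, 0, 0, 0, 0], [0, 0.004, 0, 0, 0, 0, 0]],
])

```text
clock: 7.1
position: [612.3, -98.4, 265.6]
ee_rot: [-0.141, 0.99, -0.001, -0.015]
contact_force: [1.7, 0.8, -2.3]
gripper_width: 0.4
```

```bash
python3 -c "
from h import *;st()"
```

```text
t 7.1 rails 80.4 -129.8 265.6 F [ 1.7  0.8 -2.3] w 0.4
toolx -0.999 0.026 z [-0.03  -0.007 -1.   ]
```

Contact has just begun, so I keep pulling.

drive_tool([
  [[0, 0.005, 0, 0.002, 0, 0, 0], [0, 0.005, 0, 0.002, 0, 0, 0], [0, 0.004, 0, 0.001, 0, 0, 0]],
])

```text
clock: 7.4
position: [600.9, -102.2, 264.1]
ee_rot: [-0.141, 0.99, -0.002, -0.009]
contact_force: [4.5, 0.4, -0.3]
gripper_width: -0.0
```

```bash
python3 -c "
from h import *;st()"
```

```text
t 7.4 rails 68.4 -129.9 264.1 F [ 4.5  0.4 -0.3] w -0.0
toolx -0.999 0.025 z [-0.018 -0.007 -1.   ]
```

drive_tool([
  [[0, 0.004, 0, 0, 0, 0, 0], [0, 0.003, 0, 0, 0, 0, 0], [0, 0, 0, 0, 0, 0, 0], [0, 0, 0, 0, 0, 0, 0], [0, 0, 0, 0, 0, 0, 0]],
])

```text
clock: 7.9
position: [598.2, -102.9, 264.1]
ee_rot: [-0.142, 0.99, -0.002, -0.003]
contact_force: [4.2, 1.5, 0.6]
gripper_width: -0.4
```

```bash
python3 - <<'E'
from h import *
st()
p,d=arm.get_image('scene');cv2.imwrite('pics/s3.png',cv2.resize(p[120:290,200:450,::-1],None,fx=3,fy=3))
E
```

```text
t 7.9 rails 65.6 -129.7 264.1 F [4.2 1.5 0.6] w -0.4
toolx -1.0 0.024 z [-0.005 -0.005 -1.   ]
```

View pics/s3.png

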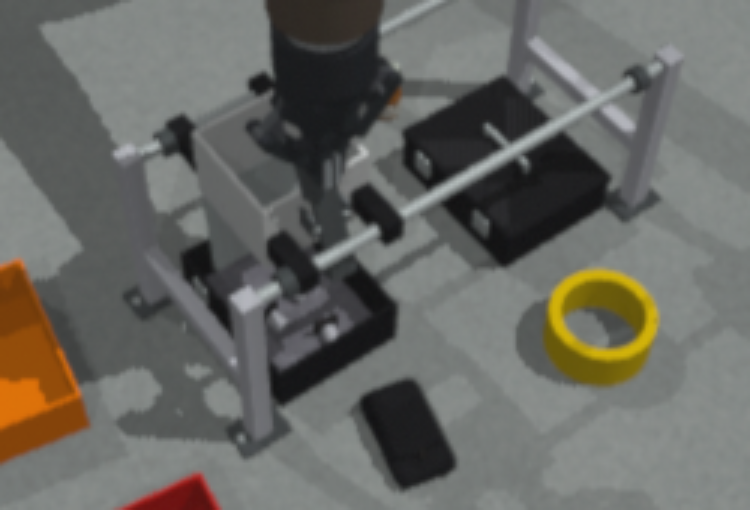

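The floor has opened: it hangs at the near side, and feet are visible in the open case at about (280,315) and (325,325). I'll back off, rise clear and verify.

drive_tool([
  [[0, -0.01, 0, 0, 0, 0, 0], [0, -0.015, 0, 0, 0, 0, 0], [0, -0.01, 0, -0.01, 0, 0, 0], [0, 0, 0, -0.03, 0, 0, 0], [0, 0, 0, -0.04, 0, 0, 0], [0, 0, 0, -0.04, 0, 0, 0], [0, -0.01, 0.04, 0, 0, 0, 0], [0, -0.01, 0.04, 0, 0, 0, 0], [0, -0.01, 0.04, 0, 0, 0, 0], [0, -0.01, 0.04, 0, 0, 0, 0], [0, 0, 0.04, 0, 0, 0, 0], [0, 0, 0.04, 0, 0, 0, 0], [0, 0, 0.04, 0, 0, 0, 0], [0, 0, 0.03, 0, 0, 0, 0], [0, 0, 0, 0, 0, 0, 0]],
])

```text
clock: 9.45
position: [571.6, 219.7, 369.6]
ee_rot: [-0.135, 0.99, -0.008, -0.045]
contact_force: [-0.4, -0.2, -0.6]
gripper_width: -0.1
```

```bash
python3 - <<'E'
from h import *
st()
p,d=arm.get_image('scene');cv2.imwrite('pics/s4.png',cv2.resize(p[120:290,200:450,::-1],None,fx=3,fy=3))
p,d=arm.get_image('top');cv2.imwrite('pics/top4.png',cv2.resize(p[120:320,150:410,::-1],None,fx=3,fy=3))
W=pts('top',d); r=W[...,:2]-C; rx,ry=r@ex,r@ey
m=(d>0)&(abs(W[...,2]-245)<10)&(abs(rx)<70)&(ry>-200)&(ry<-60)&(p.min(2)>110)
print(m.sum(),cv2.minAreaRect(np.stack([rx[m],ry[m]],1).astype(np.float32)))
E
```

```text
t 9.45 rails 138.2 185.7 369.6 F [-0.4 -0.2 -0.6] w -0.1
toolx -0.995 0.037 z [-0.086 -0.028 -0.996]
387 ((0.10457992553710938, -129.59811401367188), (103.94971466064453, 103.90447235107422), 0.11471813917160034)
```

View pics/s4.png

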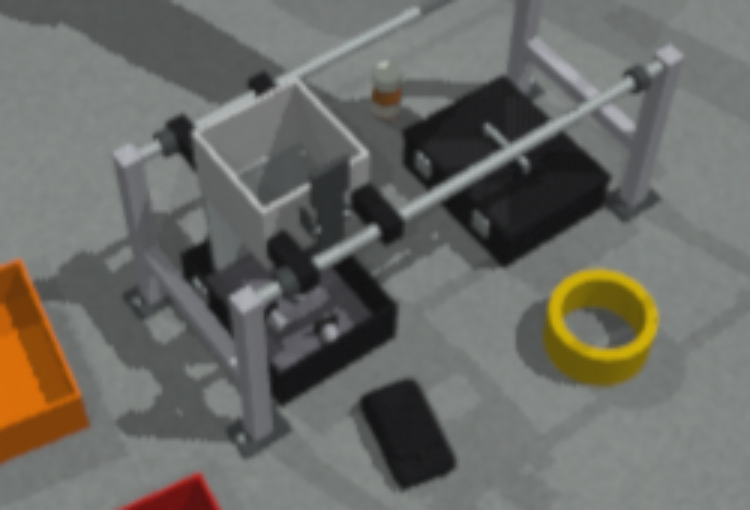

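View pics/top4.png

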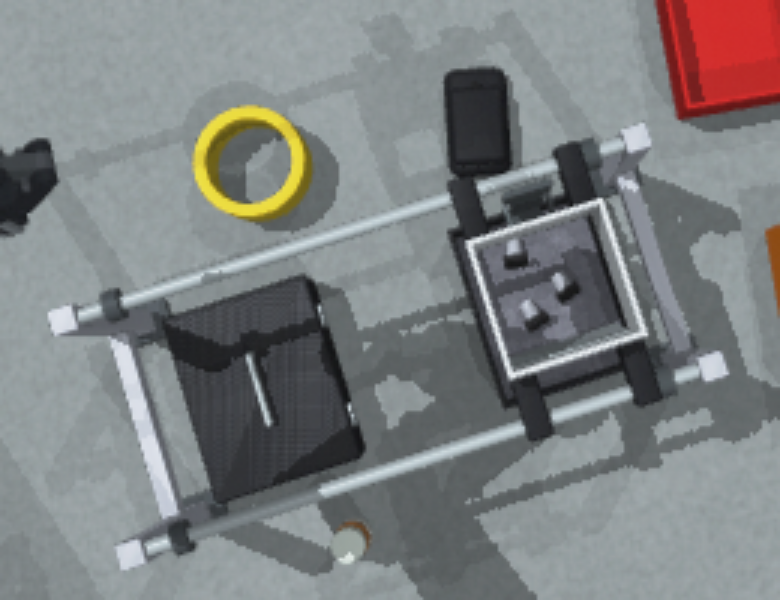

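All three feet lie in the open case, seen through the bin at (515,252), (566,285) and (534,315). The bin is at -129.6 mm, the bystanders are unmoved and the arm is clear.

```bash
python3 -c "
from bench import arm;print(arm.job_done())"
```

```text
the job is handed in; nothing more can be done
None
```

The bin stands at the stop above the open case with its floor hanging open, and all three feet are in that case. I handed the job in at about 9.5 s on the clock; the system reports no verdict.

I pushed the bin along the rails with the shut fingers until the force rose to about 21 N at the stop. Then I drew the latch tab toward the bin with about 4–5 N, and the floor dropped.

Last checks, all from the final camera images and the arm's state:
- **Bin position:** the bin centre measures -129.6 mm along the rails, and the stop is at -130 mm.
- **Floor:** it looks fully open in the top and scene pictures, but I did not measure its angle.
- **Feet:** all three are visible inside the open case through the bin.
- **Bystanders:** the tape, mouse and jar look unmoved. I judged this by eye and took no measurement.
- **Arm:** it is clear of everything, with contact force near zero.

No check failed or disagreed beyond the 1–2 mm calibration error.

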